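Clamp the forming stake with the quick-release lever

ROBOT

A 6-joint arm with a two-finger parallel gripper is mounted at the origin on the work surface. World frame = base frame: x ahead of the robot, y to its left, z up, the work surface at z = 0. Lengths are in mm, angles in rad, forces in N, time in s.
With the tool pointing down it reaches from about 275 to 1000 mm from the base axis. Payload 8.4 kg.
Tool frame: the origin (TCP) lies between the finger pads; the fingertips stand 22 mm ahead of it and the grasp point (between the pads) lies 3 mm ahead of it; z points along the fingers, y is the line along which they close (so a half turn about z gives the same grasp; the last joint's range is limited). The gripper opens to 85 mm and grips with 20 to 120 N. Pads are 22 mm wide; open, the fingers measure 114 mm over their backs; the gripper's body (76 mm by 85 mm) begins 54 mm behind the grasp point. The pads swing forward as they close: fully open they stand 13 mm farther back than shut.
Start: joints at [1.137, 0.353, 1.633, -0, 1.155, -0.002], TCP at [261.565, 567.637, 253.281] pointing down, gripper open.
Joint ranges: [-2.63, 2.63], [-0.92, 2.1], [0.06, 2.66], [-1.3, 4.44], [0, 2.69], [-3.02, 3.02]. Speed limits (rad/s): [2.22, 2.22, 2.79, 3.14, 3.14, 3.14].

INTERFACE

Orientations are given as [roll, pitch, yaw] about the fixed x, y, z axes, in that order (R = Rz(yaw) Ry(pitch) Rx(roll)).
In Python, from rig import r, grab_frame gives the robot as it stands.
- The arm moves only by the shell command python3 -m inch 'ROWS' [FORCE]. ROWS is JSON, a list of rows, each a list of 7 numbers: the turn, a rotation vector about the tool's x, y, z as a fraction of full scale, then the shift along the tool's x, y, z as a fraction of full scale, then the closure, from 0 (fully open) to 1 (shut). In form: [[rx, ry, rz, dx, dy, dz, fingers], ...]. A call has 1 to 8 rows; each row shifts and turns the commanded pose from where the row before left it, along the tool's axes as they then stand; what a row does not reach is not made up. Full scale, the value 1, is 2.5 cm for a shift and pi rad for a turn. A row lasts 1/12 s, in which the tool goes at most 41.7 mm and 7.16 degrees, less where a joint would pass 70% of its speed; a pose out of reach is approached as far as the arm can. A call with a number of a shift or a turn outside -1 to 1 is refused whole. A call with a gripper value outside its range is refused whole. The fingers move at their own pace and stop on an object; FORCE is the grip in N (left out, the last holds). Time passes only in rows, so rows that do not move let the fingers close. It gives the time, the measured TCP pose, the force, the opening and the grip force at its end, in the units of the state.
- r.sense(): the state, without advancing time (a new reading comes with each control period).
- grab_frame(name): name is "scene" or "top"; returns a dict with "pixels" (400x640x3 uint8, red, green, blue), "z_map" (400x640 float32, mm along the optical axis (not along the pixel's ray), 0 where there is no reading), "vertical_fov" (degrees; the focal length in pixels is half the picture's height over the tangent of half this angle, whatever the lens; pixels are square), "cx", "cy" (the principal point, pixels), "cam_to_world" (4x4, takes a point from camera to world coordinates). Camera axes: x right, y down, z forward; pixel columns grow to the right and rows downward; lengths in mm; the calibration is good to about 2 mm. A picture is of the moment at which its call begins.
- r.sign_off(): hands the job in; it is judged then, once.
The state is a dict: "clock": time; "qpos": joint angles; "qvel": joint speeds; "joint_efforts": joint torques, N m; "eef_pos": TCP position; "tcp_rot": TCP orientation; "contact_force": force on the tool from outside, world axes, zero at the start; "wrist_torque": the same for the moment, N m; "opening": opening from 0.0 (shut) to 1.0 (fully open); "grasp_force": force on a finger pad.
Only numpy, scipy, OpenCV 4.12 (cv2) and the standard library are available. Lean on these libraries where they do the work, as an engineer would, in place of code of your own. Each camera call takes 0.05 s, during which the arm holds its last target. There are 200 camera calls.

TASK

On the jeweller's bench stand two alike steel stake holders with quick-release clamps, both slack. On the one that carries the mushroom-headed stake, take up the slack by turning the arm nut (press its arm down as far as it goes), so that the cam lever on the opposite side meets firm resistance, and then close that lever fully so that it stays shut. Leave the empty holder alone.

Things in the scene. Friction and masses are not known exactly. Their poses are not given: they have to be found in the camera images.
- holder: The holder to clamp, fixed: dark steel base plate 120 x 100 x 12 mm, block 60 x 60 mm on it, top at 85 mm, with a steel mushroom-headed stake in it (head 54 mm wide, top 134 mm above the bench). Origin: centre of the underside, on the bench; z up. In its frame (used below) the clamp's axis runs along y, 60 mm up: arm nut on the -y side, cam lever on the +y side. Yaw within 20 degrees.
- nut (a joint): Arm nut: steel arm 10 mm thick, 99 mm long with its black 18 mm ball end, turning in the upright plane y = -72 mm about x = 0, z = 60 mm. Rad: the arm points to +x and rises (0.873 - value) above level: 0 is 50 degrees up (slack), 0.95, just below level, its stop (tight). Stiff (0.22 N m: 4.5 N down, 50 mm out) and stays where left. It draws the lever's pivot in 5 mm per rad.
- lever (a joint): Cam lever: upright steel blade 8 mm thick, 18 mm high (paddle end 10 x 22), centred 60 mm up, 95 mm long from its upright pivot at x = 0, y = 54 mm (49 nut tight). Rad: 0 = open, points to +y; swings level to 1.57, its stop: closed, points to -x. Weakly sprung open: nut slack, it swings back; nut tight, the cam bites from 0.6 rad, needs about 5 N at the paddle and then holds.
- spare: The other holder: the same in every part and size, but empty, with only a dark 27 mm hole in the block's top. Origin: centre of the underside, on the bench. Leave it alone.
Mind the look-alikes: they are no part of the job. Leave any purple or turquoise look-alike of the holder alone.

How it is judged:
By the outcome, as a careful person would: the job done as asked, in the order asked, and still so for the second after the job is handed in, with the robot touching nothing.
It also fails if it takes over 46 s, if anything falls off the work surface, if the arm or the gripper's body presses on something with over 40 N, if the wrist force passes 120 N, or if a joint passes its speed limit or range.

## Working session

There is one attempt and no reset: what is moved stays moved. The work goes in short steps, Python scripts to look and compute and a shell command to move; the robot and the scene stay as the last step left them, time stands still between calls to the robot, and variables do not carry over. Pictures are saved under pics/ and viewed, at most 10 in all, crops included, and the job is handed in when it is done.

```bash
ls; mkdir -p pics
cat > h.py <<'E'
import numpy as np, cv2
from rig import r, grab_frame
def frame(n):
    f=grab_frame(n); p=f["pixels"]; z=f["z_map"]; fl=200/np.tan(np.radians(f["vertical_fov"])/2)
    v,u=np.mgrid[:400,:640]
    P=np.stack([(u-f["cx"])/fl*z,(v-f["cy"])/fl*z,z],-1)
    T=np.array(f["cam_to_world"]); W=P@T[:3,:3].T+T[:3,3]; W[z==0]=np.nan
    return p,W,f
E
python3 - <<'E'
from h import *
for n in("scene","top"):
    p,W,f=frame(n); cv2.imwrite(f"pics/{n}0.png",p[:,:,::-1]); np.savez(f"{n}0.npz",p=p,W=W)
s=r.sense(); print(s)
E
```

```text
pics
{'clock': 0.1, 'qpos': array([ 1.13659989e+00,  3.53565801e-01,  1.63407805e+00, -1.85493313e-05,
        1.15517966e+00, -2.42387937e-03]), 'qvel': array([-2.05159373e-04,  8.14681543e-05, -2.76066412e-03, -3.80304617e-04,
        4.24764365e-04,  7.77703159e-04]), 'joint_efforts': array([-1.95927401e-03, -6.06358051e+01, -3.42817712e+01, -1.40819288e-04,
        3.99492244e-03, -2.45560466e-05]), 'eef_pos': array([261.39959802, 567.26630171, 252.63708001]), 'tcp_rot': array([-3.14036176e+00,  1.39774562e-05,  2.70982760e+00]), 'contact_force': array([-0.41183468,  0.10398326,  0.64616163]), 'wrist_torque': array([-0.04885437,  0.00209415,  0.02332433]), 'grasp_force': 0.0, 'opening': 0.9973931486700127}
```

View pics/scene0.png

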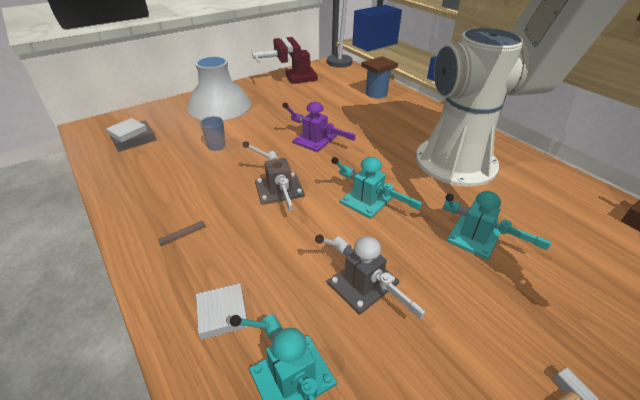

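View pics/top0.png

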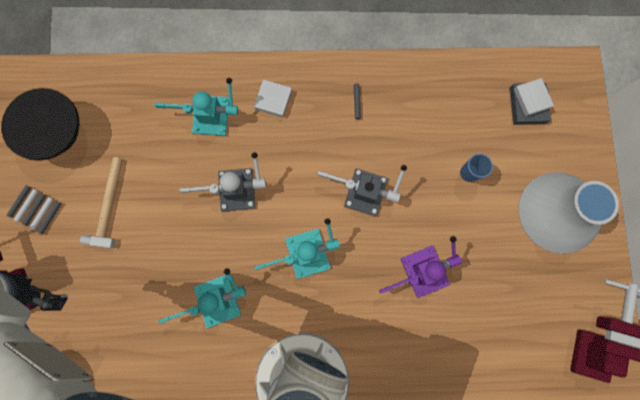

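The steel holder with the mushroom stake is at top-image (235,188), its lever pointing left with the end near (183,190) and its nut ball at (254,155). The spare is at (368,190). Next I'll measure the holder's pose.

Run:
```python
from h import *
from scipy.optimize import least_squares
for n,(u0,u1,v0,v1) in {"top":(170,275,140,225),"scene":(300,430,220,330)}.items():
    d=np.load(n+"0.npz"); W=d["W"][v0:v1,u0:u1].reshape(-1,3); p=d["p"][v0:v1,u0:u1].reshape(-1,3).astype(int)
    W0=W
    ok=np.isfinite(W).all(1); W=W[ok];p=p[ok]
    gray=(p.max(1)-p.min(1))<35
    print(n,"bench z",np.median(W[(~gray)&(W[:,2]<8)][:,2]))
    hd=W[W[:,2]>118]; print("head",len(hd),hd.mean(0),hd.min(0),hd.max(0))
    c=hd[:,:2].mean(0)
    near=np.hypot(*(W[:,:2]-c).T)<110
    pl=W[near&(abs(W[:,2]-12)<4)&gray][:,:2]
    if len(pl): print("plate",cv2.minAreaRect(pl.astype(np.float32)), len(pl))
    lv=W[(W[:,2]>45)&(W[:,2]<80)&(W[:,1]>c[1]+60)]
    if len(lv):
        m=lv.mean(0); U,S,V=np.linalg.svd(lv[:,:2]-m[:2]); print("lever",m,V[0],np.degrees(np.arctan2(V[0][1],V[0][0])),lv.min(0),lv.max(0),len(lv))
    b=W[(p.max(1)<60)&(W[:,2]>100)]; 
    if len(b): print("ball",b.mean(0),b.min(0),b.max(0),len(b))
```

```text
top bench z -0.4338995459186208
head 334 [542.07186569 170.7309872  127.65523529] [509.83137958 104.91712021 118.55042282] [610.36741969 204.55664066 137.60096019]
plate ((534.8425903320312, 179.7017364501953), (117.94863891601562, 99.18963623046875), 4.130629539489746) 548
lever [526.21583497 276.25079114  66.97455132] [-0.03176283  0.99949543] 91.82018215785806 [515.14558405 230.83656143  49.60879518] [538.10412274 328.12682467  78.51328598] 165
ball [600.9344459  112.69837367 130.7026991 ] [596.17748843 107.71761002 125.45256489] [606.89146365 118.26902328 135.00147295] 20
scene bench z -0.7472808492469767
head 499 [550.55215852 178.61415717 127.20942649] [513.45121478 109.94666198 118.13914474] [613.15182853 208.90021989 135.46982027]
plate ((537.1594848632812, 183.13177490234375), (120.14632415771484, 101.39448547363281), 4.651350498199463) 907
lever [530.44256419 284.73940755  64.0724101 ] [-0.04881132  0.99880802] 92.79779461193115 [517.00148048 238.66237412  49.14788669] [539.93328996 331.23918337  78.10591897] 463
```

```bash
cat >> h.py <<'E'
C=np.array([536,181.4]); Y=0.0765
def loc():
    s=r.sense(); d=s["eef_pos"][:2]-C; c,n=np.cos(Y),np.sin(Y)
    R=np.array([[c,n],[-n,c]])
    f=s["contact_force"]
    print("t %.2f"%s["clock"],"local",np.round(np.r_[R@d,s["eef_pos"][2]],1),"tip z %.1f"%(s["eef_pos"][2]-22),"rot",np.round(s["tcp_rot"],3),"F",np.round(np.r_[R@f[:2],f[2]],1),"open %.2f"%s["opening"])
if __name__=="__main__": loc()
E
python3 -m inch '[[0,0,0.0376,0,0,0,1],[0,0,0.0376,0,0,0,1],[0,0,0.0376,0,0,0,1],[0,0,0.0376,0,0,0,1],[0,0,0.0376,0,0,0,1],[0,0,0.0376,0,0,0,1],[0,0,0.0376,0,0,0,1],[0,0,0.0376,0,0,0,1]]'
python3 -m inch '[[0,0,0.0376,0,0,0,1],[0,0,0,-0.5,0.3,0,1],[0,0,0,-0.96,0.6,0,1],[0,0,0,-0.96,0.6,0,1],[0,0,0,-0.96,0.6,0,1],[0,0,0,-0.96,0.6,0,1],[0,0,0,-0.96,0.6,0,1],[0,0,0,-0.96,0.6,0,1]]'
python3 h.py
```

```text
clock: 0.77
eef_pos: [261.5, 567.4, 252.8]
tcp_rot: [-3.141, 0.001, 1.759]
contact_force: [0.5, -0.5, -0.6]
opening: 0.001
grasp_force: 0.0
clock: 1.43
eef_pos: [371.4, 416.9, 253.1]
tcp_rot: [-3.141, 0.001, 1.65]
contact_force: [0.4, 0.9, -0.0]
opening: 0.005
grasp_force: 0.0
t 1.43 local [-146.2  247.4  253.1] tip z 231.1 rot [-3.141e+00  1.000e-03  1.650e+00] F [ 0.5  0.9 -0. ] open 0.01
```

```bash
python3 -m inch '[[0,0,0,-0.92,0.58,0,1],[0,0,0,-0.92,0.58,0,1],[0,0,0,-0.92,0.58,0,1],[0,0,0,-0.92,0.58,0,1],[0,0,0,-0.92,0.58,0,1],[0,0,0,-0.92,0.58,0,1],[0,0,0,-0.92,0.58,0,1],[0,0,0,-0.92,0.58,0,1]]' >/dev/null
python3 -m inch '[[0,0,0,-0.92,0.58,0,1],[0,0,0,-0.92,0.58,0,1],[0,0,0,-0.92,0.58,0,1],[0,0,0,-0.92,0.58,0,1],[0,0,0,-0.92,0.58,0,1],[0,0,0,-0.92,0.58,0,1],[0,0,0,0,0,0.8,1],[0,0,0,0,0,0.8,1]]' > /dev/null
python3 - <<'E'
from h import *
loc()
p,W,f=frame("scene"); cv2.imwrite("pics/s1.png",cv2.resize(p[130:330,260:500,::-1],None,fx=3,fy=3)[:600,:])
E
```

```text
t 2.77 local [ 57.2 -74.9 213.6] tip z 191.6 rot [3.139 0.    1.648] F [-1.3  0.3 -0.6] open -0.00
```

View pics/s1.png

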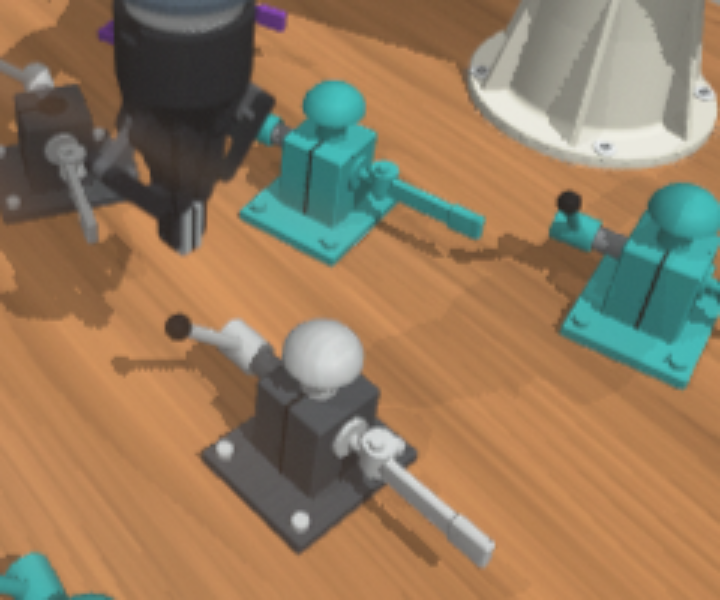

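The shut fingertips (185,245) hang straight above the black ball of the stake holder (180,325), so I'll press down.

```bash
python3 -m inch '[[0,0,0,0,0,0.6,1],[0,0,0,0,0,0.6,1],[0,0,0,0,0,0.6,1],[0,0,0,0,0.1,0.3,1],[0,0,0,0,0.1,0.3,1],[0,0,0,0,0.1,0.3,1],[0,0,0,0,0.1,0.3,1]]' >/dev/null; python3 h.py
python3 -m inch '[[0,0,0,0,0.08,0.3,1],[0,0,0,0,0.08,0.3,1],[0,0,0,0,0.08,0.3,1],[0,0,0,0,0.05,0.3,1]]' >/dev/null; python3 h.py
```

```text
t 3.40 local [ 69.5 -72.6 140.3] tip z 118.3 rot [ 3.135 -0.     1.648] F [3.2 0.2 6.7] open 0.00
t 3.73 local [ 73.3 -72.7 107.8] tip z 85.8 rot [-3.141  0.     1.647] F [-1.4  0.4  2.2] open -0.00
```

```bash
python3 -m inch '[[0,0,0,0,0,0.3,1],[0,0,0,0,0,0.3,1],[0,0,0,0,0,0.2,1]]' >/dev/null; python3 h.py
python3 -m inch '[[0,0,0,0,0,0.1,1],[0,0,0,0,0,0,1]]' >/dev/null; python3 h.py
python3 -m inch '[[0,0,0,0,0,0.08,1],[0,0,0,0,0,0,1]]' >/dev/null; python3 h.py
```

```text
t 3.98 local [ 73.4 -72.6  87.3] tip z 65.3 rot [3.142 0.    1.647] F [2.1 0.5 2.2] open 0.00
t 4.15 local [ 72.9 -72.6  85. ] tip z 63.0 rot [-3.141  0.     1.647] F [-0.1  0.4 -0. ] open -0.00
t 4.32 local [ 72.9 -72.7  83.6] tip z 61.6 rot [-3.141  0.     1.647] F [ 0.5 -0.8  0.7] open 0.00
```

```bash
for i in 1; do python3 -m inch '[[0,0,0,0,0,0.08,1],[0,0,0,0,0,0,1]]' >/dev/null; python3 h.py
python3 -m inch '[[0,0,0,0,0,0.08,1],[0,0,0,0,0,0,1]]' >/dev/null; python3 h.py;  done
python3 - <<'E'
from h import *
p,W,f=frame("scene"); cv2.imwrite("pics/s2.png",cv2.resize(p[180:330,280:460,::-1],None,fx=4,fy=4))
E
```

```text
t 4.48 local [ 73.  -72.6  81.7] tip z 59.7 rot [-3.141  0.     1.647] F [-0.7 -0.4  2.1] open -0.00
t 4.65 local [ 73.2 -72.6  80.9] tip z 58.9 rot [-3.141  0.     1.647] F [-4.  -0.5 13.9] open 0.00
```

View pics/s2.png

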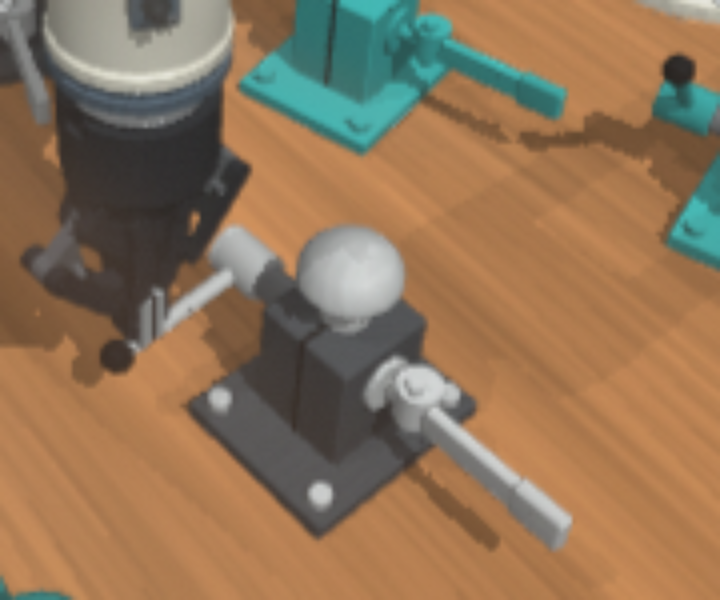

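The arm now lies level with its ball at (117,355), and the force jumped to 14 N, so the nut is at its stop. I'll press slightly more, lift off and go to the lever side.

```bash
python3 -m inch '[[0,0,0,0,0,0.03,1],[0,0,0,0,0,0,1],[0,0,0,0,0,-0.3,1],[0,0,0,0,0,-0.8,1],[0,0,0,0,0,-1,1],[0,0,0,0,0,-1,1],[0,0,0,0,0,-1,1],[0,0,0,0.4,0,0,1]]' >/dev/null; python3 h.py
python3 -m inch '[[0,0,0,1,-0.1,0,1],[0,0,0,1,-0.1,0,1],[0,0,0,1,-0.1,0,1],[0,0,0,1,-0.1,0,1],[0,0,0,1,-0.1,0,1],[0,0,0,1,-0.1,0,1],[0,0,0,1,-0.1,0,1],[0,0,0,0.6,-0.2,0,1]]' >/dev/null
python3 - <<'E'
from h import *
loc()
p,W,f=frame("top"); cv2.imwrite("pics/t2.png",cv2.resize(p[130:230,160:300,::-1],None,fx=5,fy=5))
p,W,f=frame("scene"); u=(slice(200,330),slice(290,440)); W=W[u].reshape(-1,3);W=W[np.isfinite(W).all(1)]
d=W[:,:2]-C;L=np.c_[d[:,0]*np.cos(Y)+d[:,1]*np.sin(Y),-d[:,0]*np.sin(Y)+d[:,1]*np.cos(Y),W[:,2]]
m=L[(L[:,2]>48)&(L[:,2]<76)&(L[:,1]>70)&(abs(L[:,0])<30)]
for a in range(70,150,10):
    q=m[(m[:,1]>=a)&(m[:,1]<a+10)]
    if len(q): print(a,len(q),q[:,0].min(),q[:,0].max(),q[:,2].max())
q=L[(L[:,1]<-60)&(L[:,1]>-90)&(L[:,0]>15)&(L[:,2]>30)&(L[:,2]<150)]
for a in range(20,100,10):
    k=q[(q[:,0]>=a)&(q[:,0]<a+10)]
    if len(k): print("nut",a,len(k),np.median(k[:,2]),k[:,2].max())
E
```

```text
t 5.37 local [ 76.  -63.3 186.6] tip z 164.6 rot [ 3.134 -0.     1.646] F [1.1 0.4 0.5] open 0.00
t 6.03 local [ 50.7 129.9 181. ] tip z 159.0 rot [ 3.142e+00 -1.000e-03  1.648e+00] F [-0.4 -1.  -0.3] open -0.00
70 41 -4.114855056550527 5.333808951889454 70.42518431605515
80 36 -1.7953821294630714 5.003176168195828 70.73920425836718
90 37 0.4963842728783723 4.933237143758903 69.62913594403449
100 38 -1.276338413681465 5.022090673502737 70.0496407844206
110 44 -4.510788244254755 5.623704868803149 71.27561029022024
120 53 -4.196379371286779 6.3328581037387774 72.03765062323646
130 55 -3.7820697170438358 7.181361624879294 71.76446956520601
140 38 -3.4577365124760444 5.551483673077129 72.73013282734439
nut 20 22 60.38486505316462 63.261922046275004
nut 30 22 60.007443493236735 62.58874311568934
nut 40 21 60.28792659209671 61.507179409568494
nut 50 20 58.18035480721721 61.37821192127251
nut 60 22 57.82292822154494 60.52464759061672
nut 70 21 57.054348940233695 59.42325815044717
nut 80 24 57.371513234931115 60.55556804386458
nut 90 45 56.597098399517904 62.11726474769614
```

View pics/t2.png

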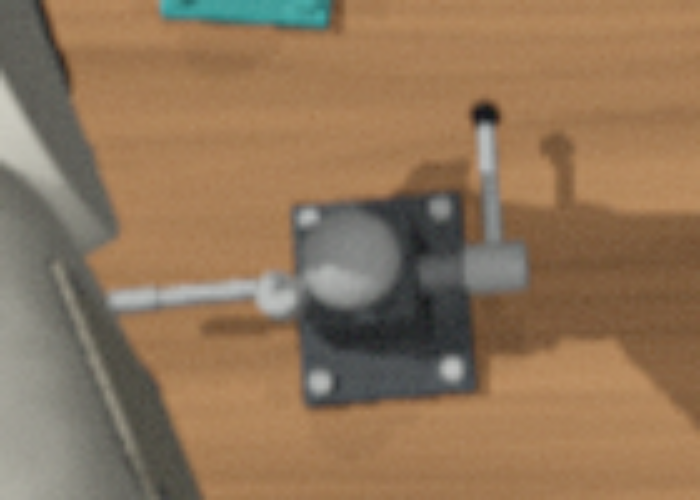

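The nut arm is seen level, pointing +x, with its top falling from 62 to 59.5 mm, so it is tight. The lever still points +y with its end hidden at left, near (110,300). I'll come down on its +x side.

```bash
python3 -m inch '[[0,0,0,0,0,0.8,1],[0,0,0,0,0,0.8,1],[0,0,0,0,0,0.8,1],[0,0,0,0,0,0.8,1],[0,0,0,0,0,0.7,1],[0,0,0,0,0,0.5,1],[0,0,0,0,-0.4,0,1],[0,0,0,0,-0.4,0,1]]' >/dev/null; python3 h.py
python3 -m inch '[[0,0,0,0,-0.4,0,1],[0,0,0,0.05,-0.4,0,1],[0,0,0,0,-0.4,0,1],[0,0,0,0,-0.4,0,1]]' >/dev/null; python3 h.py
python3 -m inch '[[0,0,0,-0.05,-0.4,0,1],[0,0,0,-0.08,-0.4,0,1],[0,0,0,-0.1,-0.4,0,1]]' >/dev/null; python3 h.py
```

```text
t 6.80 local [ 30.1 126.6  71. ] tip z 49.0 rot [-3.140e+00  1.000e-03  1.646e+00] F [0.1 0.3 0.4] open -0.00
t 7.13 local [ -9.8 129.   72.5] tip z 50.5 rot [ 3.140e+00 -1.000e-03  1.647e+00] F [ 0.6 -0.  -1.2] open -0.00
t 7.38 local [-39.8 123.   71.8] tip z 49.8 rot [ 3.141 -0.     1.647] F [1.9 0.6 0.3] open 0.00
```

```bash
python3 -m inch '[[0,0,0,-0.22,-0.24,0,1],[0,0,0,-0.22,-0.24,0,1],[0,0,0,-0.24,-0.22,0,1]]' >/dev/null; python3 h.py
python3 -m inch '[[0,0,0,-0.24,-0.21,0,1],[0,0,0,-0.24,-0.21,0,1],[0,0,0,-0.2,-0.1,0,1]]' >/dev/null; python3 h.py
python3 -m inch '[[0,0,0,-0.2,-0.1,0,1],[0,0,0,-0.2,-0.1,0,1],[0,0,0,0,0,0,1]]' >/dev/null; python3 h.py
```

```text
t 7.63 local [-56.8 105.8  71.7] tip z 49.7 rot [ 3.141e+00 -1.000e-03  1.647e+00] F [ 2.8  2.  -0.1] open 0.00
t 7.88 local [-69.7  88.3  71.7] tip z 49.7 rot [ 3.141 -0.     1.646] F [ 3.4  2.5 -0.4] open 0.00
t 8.13 local [-75.6  77.8  71.3] tip z 49.3 rot [-3.140e+00  1.000e-03  1.646e+00] F [ 0.4 -0.   1.4] open -0.00
```

```bash
python3 -m inch '[[0,0,0,-0.15,-0.05,0,1],[0,0,0,-0.15,-0.05,0,1],[0,0,0,0,0,0,1]]' >/dev/null; python3 h.py
python3 -m inch '[[0,0,0,-0.12,0,0,1],[0,0,0,0,0,0,1]]' >/dev/null; python3 h.py
python3 -m inch '[[0,0,0,-0.1,0,0,1],[0,0,0,0,0,0,1]]' >/dev/null; python3 h.py
python3 - <<'E'
from h import *
p,W,f=frame("scene"); cv2.imwrite("pics/s3.png",cv2.resize(p[180:330,300:480,::-1],None,fx=4,fy=4))
E
```

```text
t 8.38 local [-77.6  70.8  71.3] tip z 49.3 rot [-3.141e+00  1.000e-03  1.647e+00] F [ 1.3  0.2 -0.6] open 0.00
t 8.55 local [-77.7  68.   71.3] tip z 49.3 rot [-3.140e+00  1.000e-03  1.647e+00] F [-0.9  1.5  0.2] open 0.00
t 8.72 local [-77.5  65.6  71.4] tip z 49.4 rot [-3.141  0.     1.647] F [-0.1  1.6 -0.4] open 0.00
```

View pics/s3.png

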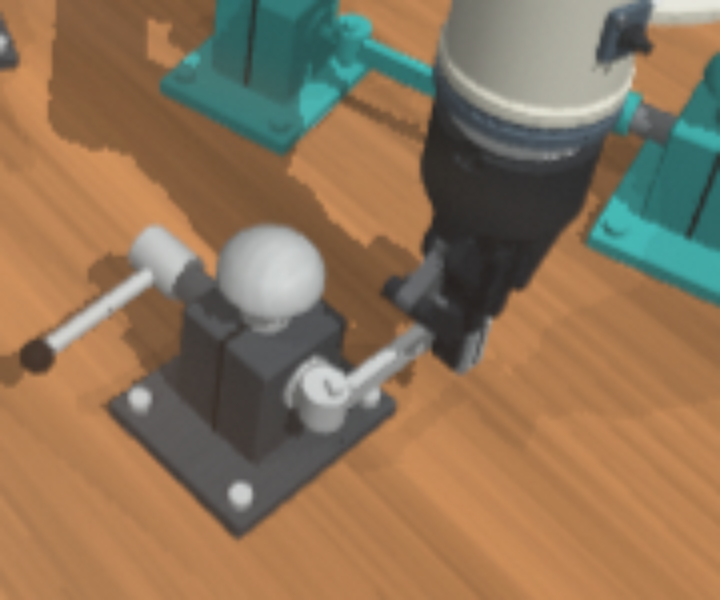

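The lever points almost to -x with the fingers outside the paddle (440,340). I'll keep pushing until it reaches its stop.

```bash
for k in 1; do
python3 -m inch '[[0,0,0,-0.08,0,0,1],[0,0,0,0,0,0,1]]' >/dev/null; python3 h.py
python3 -m inch '[[0,0,0,-0.06,0,0,1],[0,0,0,0,0,0,1]]' >/dev/null; python3 h.py
python3 -m inch '[[0,0,0,-0.06,0,0,1],[0,0,0,0,0,0,1]]' >/dev/null; python3 h.py; done
```

```text
t 8.93 local [-77.2  64.   71.5] tip z 49.5 rot [-3.141 -0.     1.647] F [-2.2  4.3  0.5] open 0.00
t 9.10 local [-77.2  62.9  71.5] tip z 49.5 rot [-3.141e+00 -1.000e-03  1.646e+00] F [-2.3  5.8 -0.6] open 0.00
t 9.27 local [-77.2  61.7  71.6] tip z 49.6 rot [-3.141e+00 -1.000e-03  1.646e+00] F [-3.4  7.6 -1.6] open 0.00
```

```bash
python3 -m inch '[[0,0,0,-0.06,0,0,1],[0,0,0,0,0,0,1]]' >/dev/null; python3 h.py
python3 -m inch '[[0,0,0,-0.06,0,0,1],[0,0,0,0,0,0,1]]' >/dev/null; python3 h.py
python3 -m inch '[[0,0,0,-0.06,0,0,1],[0,0,0,0,0,0,1]]' >/dev/null; python3 h.py
python3 - <<'E'
from h import *
p,W,f=frame("scene"); u=(slice(200,330),slice(290,440)); W=W[u].reshape(-1,3);W=W[np.isfinite(W).all(1)]
d=W[:,:2]-C;L=np.c_[d[:,0]*np.cos(Y)+d[:,1]*np.sin(Y),-d[:,0]*np.sin(Y)+d[:,1]*np.cos(Y),W[:,2]]
m=L[(L[:,2]>50)&(L[:,2]<76)&(L[:,1]>35)&(L[:,1]<100)]
for a in range(-90,-10,10):
    q=m[(m[:,0]>=a)&(m[:,0]<a+10)]
    if len(q): print(a,len(q),q[:,1].min(),q[:,1].max(),q[:,2].max())
E
```

```text
t 9.43 local [-77.3  60.5  71.6] tip z 49.6 rot [-3.141e+00 -2.000e-03  1.646e+00] F [-4.2 11.5 -1.2] open 0.00
t 9.60 local [-77.2  59.4  71.6] tip z 49.6 rot [ 3.142e+00 -2.000e-03  1.646e+00] F [-3.5 14.3 -1.4] open -0.00
t 9.77 local [-77.2  58.2  71.7] tip z 49.7 rot [ 3.141e+00 -3.000e-03  1.646e+00] F [-4.2 16.7 -0.9] open -0.00
-90 6 69.97497977103352 71.50532578573655 73.00224889803872
-80 22 67.08375757997507 70.92437787872893 75.1852375918262
-70 67 41.81323443536522 70.95108612949123 75.15702968526148
-60 28 43.024622976807755 50.92303891802286 70.95927443138305
-50 26 44.40656589724712 52.13217369860622 69.31033692558549
-40 27 46.127198167140584 52.52441232931594 70.30688897240361
-30 26 45.015767328946836 53.30191115121058 71.1102992388611
-20 32 40.270366525531635 53.97564841443665 70.80370866108171
```

```bash
python3 -m inch '[[0,0,0,0.3,0,0,1],[0,0,0,0.6,0,0,1],[0,0,0,1,0,0,1],[0,0,0,1,0,0,1],[0,0,0,0,0,-1,1],[0,0,0,0,0,-1,1],[0,0,0,0,0,-1,1],[0,0,0,0.8,0,-0.8,1]]' >/dev/null; python3 h.py
python3 -m inch '[[0,0,0,0.8,0,-0.8,1],[0,0,0,1,0,0,1],[0,0,0,1,0,0,1],[0,0,0,1,0,0,1],[0,0,0,1,0,0,1],[0,0,0,1,0,0,1],[0,0,0,0,0,0,1],[0,0,0,0,0,0,1]]' >/dev/null; python3 h.py
python3 - <<'E'
from h import *
c,n=np.cos(Y),np.sin(Y)
for nm,u in {"scene":(slice(200,330),slice(290,440)),"top":(slice(140,225),slice(170,275))}.items():
    p,W,f=frame(nm); cv2.imwrite(f"pics/{nm}4.png",cv2.resize(p[u][:,:,::-1],None,fx=4,fy=4))
    W=W[u].reshape(-1,3);W=W[np.isfinite(W).all(1)]
    d=W[:,:2]-C;L=np.c_[d@[c,n],d@[-n,c],W[:,2]]
    m=L[(L[:,2]>50)&(L[:,2]<76)&(L[:,1]>25)&(L[:,1]<100)&(L[:,0]<-20)&(L[:,0]>-110)]
    k=np.polyfit(m[:,0],m[:,1],1); print(nm,len(m),"lever angle",1.5708+np.arctan(k[0]),"end",m[:,0].min(),"y at 0",k[1])
    q=L[(L[:,1]<-60)&(L[:,1]>-90)&(L[:,0]>20)&(L[:,0]<80)&(L[:,2]>40)&(L[:,2]<75)]
    print("nut value",.873-np.arctan(np.polyfit(q[:,0],q[:,2],1)[0]),len(q))
E
```

```text
t 10.48 local [-77.2 146.9 167.9] tip z 145.9 rot [-3.141e+00  2.000e-03  1.646e+00] F [ 0.5  0.9 -0.7] open -0.00
t 11.15 local [-77.1 294.5 186.1] tip z 164.1 rot [3.142e+00 1.000e-03 1.648e+00] F [-0.7 -1.2 -0.4] open -0.00
scene 221 lever angle 1.478160135147 end -92.27605883892927 y at 0 45.75897489232388
nut value 0.9430027867409845 128
top 111 lever angle 1.5745937215259407 end -95.24477586311146 y at 0 46.3646573012068
nut value 0.9902809730997214 67
```

View pics/top4.png

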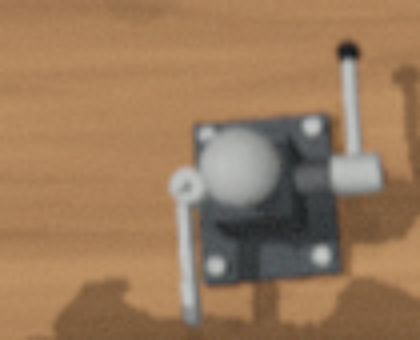

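View pics/scene4.png

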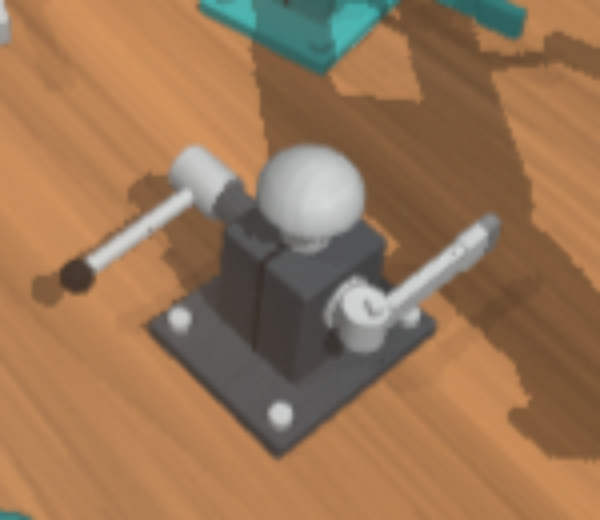

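The top view shows the lever parallel to the plate edge, (187,185) to (193,320), and staying shut, with the nut arm level. I'll check its angle on the outer face again.

Run:
```python
from h import *
c,n=np.cos(Y),np.sin(Y)
for nm,u in {"scene":(slice(200,330),slice(290,440)),"top":(slice(140,225),slice(170,275))}.items():
    p,W,f=frame(nm)
    W=W[u].reshape(-1,3);W=W[np.isfinite(W).all(1)]
    d=W[:,:2]-C;L=np.c_[d@[c,n],d@[-n,c],W[:,2]]
    m=L[(L[:,2]>52)&(L[:,2]<76)&(L[:,1]>36)&(L[:,1]<100)]
    for a in range(-100,-10,10):
        q=m[(m[:,0]>=a)&(m[:,0]<a+10)]
        if len(q): print(nm,a,len(q),q[:,1].min().round(1),np.median(q[:,1]).round(1),q[:,1].max().round(1))
```

```text
scene -100 7 49.5 53.7 54.9
scene -90 26 46.5 53.6 55.4
scene -80 30 46.6 53.8 55.4
scene -70 34 46.8 53.2 55.2
scene -60 24 47.3 53.2 54.4
scene -50 26 47.3 53.2 54.8
scene -40 27 46.6 52.6 54.6
scene -30 27 47.3 53.1 54.7
scene -20 30 43.2 52.9 55.0
top -100 8 42.4 46.3 50.2
top -90 15 42.5 45.1 50.0
top -80 17 41.7 45.8 52.2
top -70 13 42.0 46.4 51.8
top -60 15 42.9 47.5 51.6
top -50 13 43.4 45.1 50.3
top -40 15 43.3 46.9 50.1
top -30 11 43.6 46.3 52.0
top -20 15 40.3 45.9 51.7
```

```bash
python3 -c "
from rig import r
print(r.sign_off())"
```

```text
the job is handed in; nothing more can be done
None
```

I pressed the nut of the mushroom-stake holder down to its stop, then closed the cam lever fully; it stayed shut once released, the spare and look-alikes were left alone, and the job was handed in at about 11 s.

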